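# Lock the dough sheeter's rollers with the lock pin

## Task

Lock the rollers of the hand-cranked dough sheeter so that they can be cleaned safely: take the red-headed lock pin from the wooden tool block and stand it upright in the brass guide bush on the sheeter's bearing housing, where its nose comes to rest on the roller shaft. Then turn the crank slowly, its upper part going away from the robot, until the pin drops into the hidden cross-hole and the crank stops; do not strain against that stop. Let go of the crank and push the pin straight down, gently, past its spring catch until its head sits flush on the bush, and leave the things lying about where they are.

Things in the scene. Friction and masses are not known exactly. Their poses are not given: they have to be found in the camera images.
- sheeter: white hand-cranked dough sheeter, fixed to the table, about 170 x 300 x 185 mm. Origin on the table straight below the guide bush; z up; rollers and shaft run along its y axis, crank at its -y end (the robot's right), +x away from the robot. Its bearing housing (54 x 52 mm) carries the upright brass guide bush (33 mm across, bore 15.2 mm). The crank is clamped on the shaft at no set angle.
- bush_mouth (a point): centre of the guide bush's mouth, 168 mm above the table; axes as the sheeter's. 33 mm down the bore lies the top of the 39 mm shaft collar, closing the bore unless its hidden cross-hole (15.2 mm, right through) stands upright. Pin's tip below the mouth: 33 mm standing on the collar, 39 to 41 mm in the cross-hole and carried by the spring catches in the bore, 77 mm fully home.
- crank_axis (a point): point on the shaft's axis, 115 mm above the table, 95 mm to the sheeter's -y side of the bush, in the plane in which crank_grip circles; axis = sheeter's y. Turned with the crank's upper part going to the sheeter's +x, the cross-hole comes upright after 0.4 to 2.1 rad, at a crank angle that differs each time and shows nowhere outside; with the pin dropped in, the crank meets a hard stop.
- crank_grip (a point): middle of the crank's wooden handle: 22 mm thick, 69 mm long, parallel to the sheeter's y, spinning freely on its spindle; circles crank_axis at 60 mm, starts in its upper half or a bit lower; crank arm 44 mm to its +y side. Turning takes 2 N here; a turning force here bears over 3-fold on the pin at the stop. The shaft stays where left; the pin's taper trues it when pushed in (up to 0.2 rad).
- pin_grip (a point): centre of the lock pin's head: red ribbed cylinder, 24 mm across and 22 mm high; z axis along the pin toward the head's top. The pin weighs about 90 g. Pushing it past the spring catches takes about 6 N, the rest of the way (some 36 mm in all) less than 10 N, until the head seats hard.
- pin_tip (a point): tip of the lock pin, 88 mm below pin_grip; z along the pin toward its head. Steel, 77 mm long below the head: nose 10.8 mm thick for 10.5 mm, a 4 mm taper, then 14 mm thick up to the head. It starts in a 35 mm deep hole of the tool block, its head 42 mm clear of the block's top. More than 180 N in all between pin and sheeter is damage; some 13 N of turning force at the crank handle does that.
- tool_block: beech tool block 55 x 115 x 45 mm, fixed; origin at the centre of its underside, long side along its y axis; the pin's hole is 36 mm from the centre toward its +y; two modelling tools stand toward its -y end (107 mm high).
- dough_pink: lump of pink dough in film, 65 x 67 x 38 mm, bystander; origin at its underside
- cutter_tin: round steel tin of cutters, 122 mm across, 25 mm high, bystander; origin at its underside
- mug_1: white patterned mug, 95 mm high, bystander; origin at its underside
- scraper_tool: grey plastic modelling knife, 161 mm long, lying flat, bystander; origin at its underside
Things that resemble listed ones, but are neither listed nor needed, are in the scene too. What is meant by the part that bears pin_grip is not blue, and is the larger of those in its own colour.

How it is judged:
On the way, in this order (a step that is already met when the one before it is completed fails the run):
1. the lock pin stands upright in the guide bush with its nose on the shaft (z of pin_tip in the frame of bush_mouth between -0.0355 and -0.0295 m and horizontal distance between pin_tip and bush_mouth below 0.004 m and angle between pin_tip's own z axis and vertical below 0.15 rad and contact force between lock_pin and the fingers below 0.1 N), for 0.2 s.
2. the crank has been turned until the pin has dropped into the cross-hole (z of pin_tip in the frame of bush_mouth between -0.055 and -0.037 m and horizontal distance between pin_tip and bush_mouth below 0.004 m and contact force between lock_pin and the fingers below 0.1 N), for 0.1 s.
At the end, for the whole second after the job is handed in: the lock pin is fully home in the sheeter, released and at rest: its tip at least 74.5 mm below the bush's mouth (head seated within 2.5 mm), within 4 mm of the bore's axis and upright within 0.06 rad, through the shaft's cross-hole (z of pin_tip in the frame of bush_mouth below -0.0745 m and horizontal distance between pin_tip and bush_mouth below 0.004 m and angle between pin_tip's own z axis and vertical below 0.06 rad and linear speed of lock_pin below 0.02 m/s); the robot touches nothing.
It fails at once if the pin is strained against the sheeter: more than 180 N between them, by pressing it hard or by working the crank hard against its stop (contact force between lock_pin and sheeter above 180 N).
It fails at once if a bystander (dough, tin of cutters, mug, modelling knife) is moved by more than 30 mm (distance of any of dough_pink, cutter_tin, mug_1, scraper_tool from where it was at the start of the episode above 0.03 m).
It also fails if it takes over 72 s, if anything falls off the work surface, if the arm or the gripper's body presses on something with over 40 N, if the wrist force passes 120 N, or if a joint passes its speed limit or range.

## Robot

A 6-joint arm with a two-finger parallel gripper is mounted at the origin on a cart in front of the work surface, level with it; the furniture and walls round the work are solid. World frame = base frame: x ahead of the robot, y to its left, z up, the work surface at z = 0. Lengths are in m, angles in rad, forces in N, time in s.
With the tool pointing down it reaches from about 0.35 to 0.975 m from the base axis. Payload 4.9 kg.
Tool frame: the origin (TCP) lies midway between the tips of the shut fingers; the grasp point (between the pads) lies 19 mm behind it; z points along the fingers, y is the line along which they close (so a half turn about z gives the same grasp; the last joint's range is limited). The gripper opens to 85 mm and grips with 20 to 120 N. Pads are 22 mm wide; open, the fingers measure 114 mm over their backs; the gripper's body (76 mm by 85 mm) begins 54 mm behind the grasp point. The pads swing forward as they close: fully open they stand 13 mm farther back than shut.
Start: joints at [-0.119, 0.053, 1.613, -0, 1.476, -0.119], TCP at [0.625, 0, 0.231] pointing down, gripper open.
Joint ranges: [-3.01, 3.01], [-1.01, 2.22], [0.06, 2.58], [-1.02, 4.17], [0.09, 2.62], [-3.14, 3.14]. Speed limits (rad/s): [2.57, 2.57, 3.14, 3.14, 3.14, 3.14].

## Interface

Orientations are given as a rotation vector (axis times angle).
In Python, from station import telemetry, optics, ctrl gives the robot as it stands.
- The arm moves only by the shell command python3 -m pendant 'ROWS' [FORCE]. ROWS is JSON, one flat list of numbers, 7 for each row, row after row: the turn, a rotation vector about the tool's x, y, z as a fraction of full scale, then the shift along the tool's x, y, z as a fraction of full scale, then the opening, from 0 (shut) to 1 (fully open). In form: [ax, ay, az, tx, ty, tz, fingers, ax, ay, az, tx, ty, tz, fingers, ...]. A call has 1 to 12 rows; each row is the pose to reach, as a shift and turn from the pose commanded when the call began, along the tool's axes at that moment; what a row does not reach only later rows make up. Full scale, the value 1, is 300 mm for a shift and 30 degrees for a turn. A row lasts 1/8 s, in which the tool goes at most 62.5 mm and 10.7 degrees, less where a joint would pass 70% of its speed; a pose out of reach is approached as far as the arm can. A call with a number of a shift or a turn outside -1 to 1 is refused whole. A call with a gripper value outside its range is refused whole. The fingers move at their own pace and stop on an object; FORCE is the grip in N (left out, the last holds). Time passes only in rows, so rows that repeat a pose let the fingers close. It gives the time, the measured TCP pose, the force, the opening and the grip force at its end, in the units of the state.
- telemetry.get_obs(): the state, without advancing time (a new reading comes with each control period).
- optics.get_image(name): name is "scene" or "side" or "wrist"; returns a dict with "image" (384x512x3 uint8, red, green, blue), "depth" (384x512 float32, m along the optical axis (not along the pixel's ray), 0 where there is no reading), "fx", "fy", "cx", "cy" (pixels), "rvec" (rotation vector, rad) and "tvec" (3), from world to camera coordinates, as OpenCV has them. Camera axes: x right, y down, z forward; pixel columns grow to the right and rows downward; lengths in m; the calibration is good to about 2 mm. A picture is of the moment at which its call begins.
- ctrl.finish_job(): hands the job in; it is judged then, once.
The state is a dict: "t": time; "q": joint angles; "dq": joint speeds; "effort": joint torques, N m; "tool_pos": TCP position; "tool_rot": TCP orientation; "contact_force": force on the tool from outside, world axes, zero at the start; "wrist_torque": the same for the moment, N m; "opening": finger opening in m; "grip_force": force on a finger pad.
Only numpy, scipy, OpenCV 4.12 (cv2) and the standard library are available. Lean on these libraries where they do the work, as an engineer would, in place of code of your own. Each camera call takes 0.05 s, during which the arm holds its last target. There are 200 camera calls.

## Working session

There is one attempt and no reset: what is moved stays moved. The work goes in short steps, Python scripts to look and compute and a shell command to move; the robot and the scene stay as the last step left them, time stands still between calls to the robot, and variables do not carry over. Pictures are saved under pics/ and viewed, at most 10 in all, crops included, and the job is handed in when it is done.

```bash
ls; mkdir -p pics; cat > h.py <<'E'
import numpy as np, cv2
from scipy.spatial.transform import Rotation as R
from station import telemetry, optics, ctrl
def cam(n):
    d=optics.get_image(n); d['R']=R.from_rotvec(d['rvec']).as_matrix(); d['t']=np.array(d['tvec']).ravel(); return d
def ray(d,u,v):
    o=-d['R'].T@d['t']; r=d['R'].T@np.array([(u-d['cx'])/d['fx'],(v-d['cy'])/d['fy'],1]); return o,r
def onz(d,u,v,z):
    o,r=ray(d,u,v); return o+r*(z-o[2])/r[2]
def cloud(d):
    v,u=np.mgrid[0:384,0:512]; Z=d['depth']
    P=np.stack([(u-d['cx'])/d['fx']*Z,(v-d['cy'])/d['fy']*Z,Z],-1)
    return (P-d['t'])@d['R']
def proj(d,p):
    c=d['R']@np.array(p)+d['t']; return d['fx']*c[0]/c[2]+d['cx'],d['fy']*c[1]/c[2]+d['cy']
def save(n,im): cv2.imwrite('pics/'+n+'.png',cv2.cvtColor(im,cv2.COLOR_RGB2BGR))
E
python3 - <<'E'
from h import *
import pickle
a={n:cam(n) for n in('scene','side','wrist')}
pickle.dump(a,open('first.pkl','wb'))
save('scene',cv2.resize(a['scene']['image'],(800,600)));save('side',cv2.resize(a['side']['image'],(800,600)))
for n in a: print(n,-a[n]['R'].T@a[n]['t'],a[n]['fx'])
o=telemetry.get_obs();print(o)
E
```

```text
pics
scene [0.00979855 0.924093   0.8535883 ] 360.08447412912676
side [ 0.0223045  -1.00117348  0.7928455 ] 440.24955886861034
wrist [0.62544666 0.06606463 0.37196736] 294.78737609635283
{'t': 0.15, 'q': array([-1.19031327e-01,  5.32438290e-02,  1.61398405e+00,  1.48261660e-05,
        1.47597222e+00, -1.18967345e-01]), 'dq': array([ 1.05731721e-03, -2.30863977e-03, -3.90405005e-03,  1.27118131e-03,
        8.96057549e-04,  4.06280675e-05]), 'effort': array([ 5.10442842e-04, -3.94241810e+01, -3.70721948e+01, -1.15854355e-04,
        4.61802789e-03,  5.00508997e-05]), 'tool_pos': array([6.24519474e-01, 4.24605849e-05, 2.30318224e-01]), 'tool_rot': array([-2.22061391e+00, -2.22046869e+00,  1.54198049e-03]), 'contact_force': array([0.16671579, 0.60289187, 0.61347156]), 'wrist_torque': array([ 0.00125895, -0.01102276, -0.01234047]), 'grip_force': 0.0, 'opening': 0.0853640798403087}
```

View pics/scene.png

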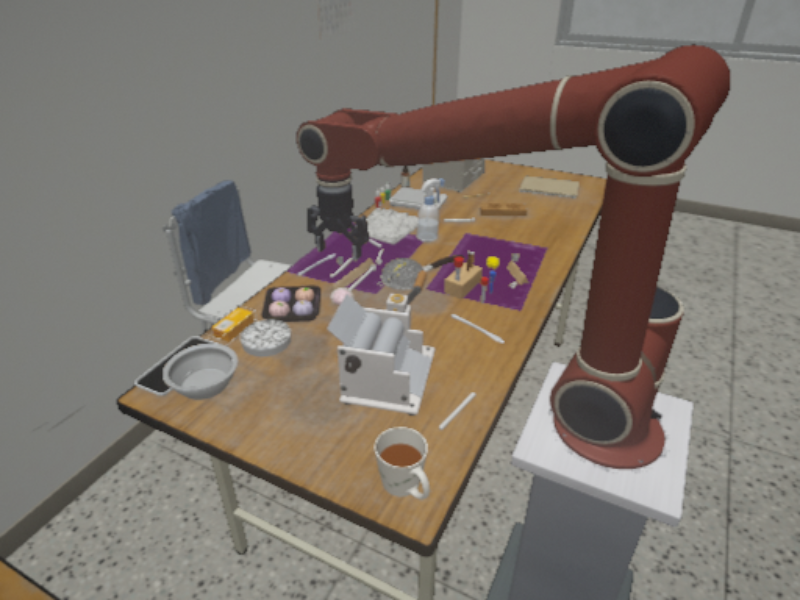

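View pics/side.png

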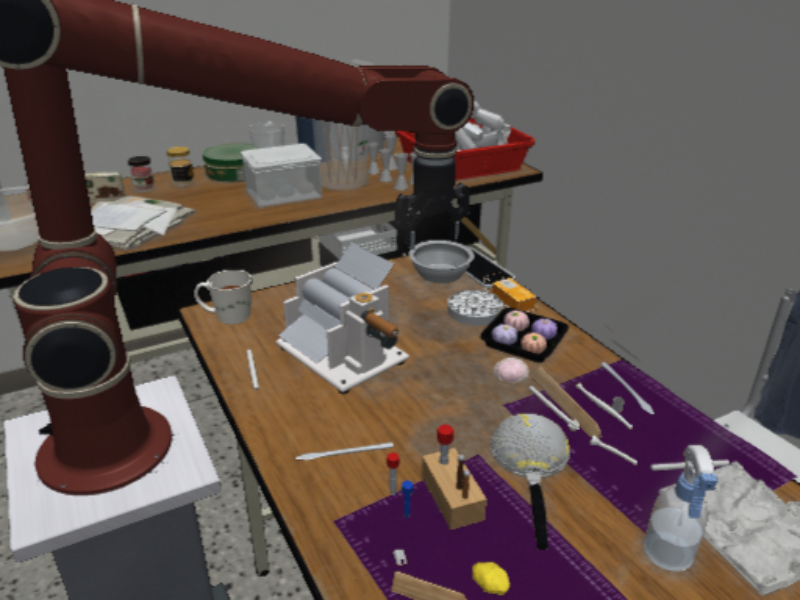

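The scene view shows the sheeter at (380,360), the block at (463,275) and the mug at (402,460). The side view shows the bush at (364,300), the crank handle at (380,328) and three pin heads:
- Red at (445,435), in the block.
- A smaller red one at (393,462), standing on the mat.
- Blue at (407,487).

The red one in the block fits: it isn't blue, it is the larger red, and it stands in the tool block. I'll measure it and confirm with a crop.

```bash
python3 - <<'E'
from h import *
import pickle
a=pickle.load(open('first.pkl','rb'))
for n in('side','scene'):
    d=a[n]; im=d['image']; hsv=cv2.cvtColor(im,cv2.COLOR_RGB2HSV); C=cloud(d)
    H,S,V=[hsv[...,i].astype(int) for i in range(3)]
    inb=(C[...,0]>.3)&(C[...,0]<.95)&(C[...,2]<.3)&(C[...,2]>.005)&(np.abs(C[...,1])<.5)&(d['depth']>0)
    for nm,m in(('red',((H<6)|(H>174))&(S>170)&(V>90)),('brass/brown',(H>=6)&(H<28)&(S>110)&(C[...,2]>.08)),('wood',(H>8)&(H<25)&(S>60)&(C[...,2]>.035)&(C[...,2]<.06)),('top',(C[...,2]>.16)&(C[...,2]<.2))):
        k,l,s,c=cv2.connectedComponentsWithStats((m&inb).astype(np.uint8))
        for i in range(1,k):
            if s[i,4]>=12:
                P=C[l==i]; print(n,nm,c[i].round(1),s[i],'med',np.median(P,0).round(4),'lo',np.percentile(P,3,0).round(3),'hi',np.percentile(P,97,0).round(3))
s=a['side']['image']
save('crop',np.hstack([cv2.resize(s[260:350,235:325],(400,400),interpolation=2),cv2.resize(s[155:255,175:275],(400,400),interpolation=2)]))
E
```

```text
side red [284.7 275.4] [280 272  10   9  63] med [ 0.4585 -0.334   0.1073] lo [ 0.45  -0.343  0.102] hi [ 0.469 -0.322  0.109]
side red [251.1 292.3] [248 290   8   6  35] med [ 0.3782 -0.3169  0.0761] lo [ 0.371 -0.326  0.074] hi [ 0.386 -0.309  0.078]
side brass/brown [232.6 190. ] [228 188  10   5  37] med [ 0.4803 -0.0065  0.1663] lo [ 0.469 -0.021  0.163] hi [0.494 0.005 0.169]
side brass/brown [243.2 207. ] [234 197  21  19 163] med [ 0.465  -0.1055  0.1686] lo [ 0.454 -0.135  0.151] hi [ 0.483 -0.053  0.174]
side brass/brown [294.7 297.9] [293 295   4   6  18] med [ 0.4506 -0.391   0.0877] lo [ 0.448 -0.393  0.081] hi [ 0.455 -0.388  0.098]
side wood [147.3 183.5] [142 183  12   2  19] med [0.3202 0.3453 0.0563] lo [0.304 0.338 0.053] hi [0.338 0.353 0.058]
side wood [339.8 214.7] [338 213   5   5  13] med [ 0.8076 -0.0991  0.0361] lo [ 0.799 -0.109  0.035] hi [ 0.815 -0.091  0.038]
side wood [289.9 308.6] [271 287  40  42 774] med [ 0.4476 -0.3805  0.0437] lo [ 0.424 -0.425  0.037] hi [ 0.481 -0.314  0.052]
side top [235.2 166.6] [218 155  34  24 369] med [0.5455 0.1104 0.173
[... 871 characters left out ...]
 med [ 0.4494 -0.3524  0.0455] lo [ 0.426 -0.409  0.037] hi [ 0.485 -0.302  0.054]
scene wood [193.3 185.8] [189 184  10   5  21] med [ 0.815  -0.0944  0.0379] lo [ 0.796 -0.107  0.036] hi [ 0.826 -0.082  0.042]
scene wood [254.1 290.3] [243 284  23  15 227] med [0.322  0.3049 0.0576] lo [0.302 0.278 0.055] hi [0.348 0.327 0.06 ]
scene top [267.8 179.7] [263 173  10  15  84] med [ 0.4642 -0.0818  0.1716] lo [ 0.453 -0.126  0.163] hi [ 0.48  -0.05   0.177]
scene top [219.3 202.8] [209 188  21  30 323] med [0.5427 0.1227 0.1749] lo [0.52  0.057 0.161] hi [0.568 0.181 0.188]
scene top [253.5 191.4] [247 188  14   8  88] med [0.4796 0.0021 0.1663] lo [ 0.461 -0.023  0.161] hi [0.5   0.018 0.17 ]
```

View pics/crop.png

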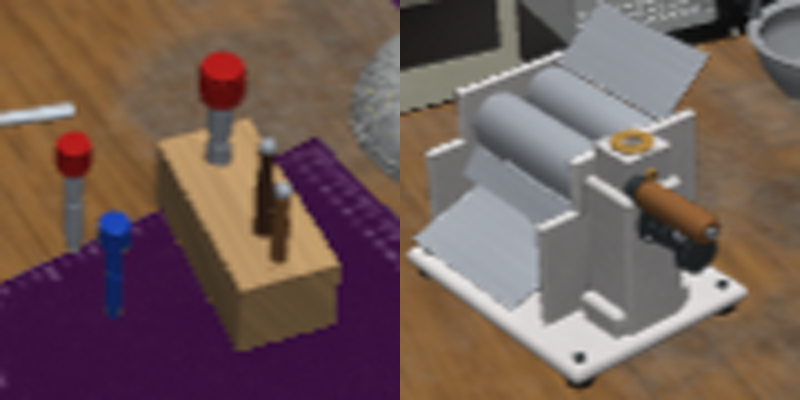

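The crop confirms it: the red pin in the block has the larger head and stands in the beech block next to the two modelling tools. The loose red one is smaller. Next I'll check the sheeter's yaw and what the wrist camera sees.

```bash
python3 - <<'E'
from h import *
import pickle
a=pickle.load(open('first.pkl','rb'))
d=a['wrist'];C=cloud(d);save('wrist0',d['image'])
for n in('side','scene','wrist'):
    d=a[n];C=cloud(d);hsv=cv2.cvtColor(d['image'],cv2.COLOR_RGB2HSV);H,S,V=[hsv[...,i].astype(int) for i in range(3)]
    X,Y,Z=C[...,0],C[...,1],C[...,2]
    m=(H>=4)&(H<28)&(S>110)&(Z>.10)&(Z<.2)&(X>.4)&(X<.56)&(Y<-.045)&(Y>-.16)
    P=C[m]
    if len(P)>20:
        mu=np.median(P,0);u=np.linalg.svd(P-P.mean(0))[2][0];print(n,len(P),mu,u/u[1],P.min(0),P.max(0))
    # base plate outline
    m=(S<50)&(V>150)&(Z>.008)&(Z<.03)&(X>.35)&(X<.65)&(Y>-.12)&(Y<.25)
    Q=C[m][:,:2].astype(np.float32)
    if len(Q)>50: print(n,'base',cv2.minAreaRect(Q),Q.min(0),Q.max(0))
    m=(Z>.12)&(Z<.2)&(X>.35)&(X<.65)&(Y>0.02)&(Y<.25)
    Q=C[m][:,:2].astype(np.float32)
    if len(Q)>50: print(n,'up',cv2.minAreaRect(Q))
    m=(Z>.036)&(Z<.054)&(X>.4)&(X<.52)&(Y>-.45)&(Y<-.27)&(H>8)&(H<25)&(S>60)
    Q=C[m][:,:2].astype(np.float32)
    if len(Q)>50: print(n,'block',cv2.minAreaRect(Q))
E
```

```text
side 158 [ 0.46481532 -0.10676097  0.16869203] [-0.25998254  1.         -0.00369104] [ 0.45247768 -0.1377722   0.1389038 ] [ 0.48330264 -0.05697051  0.17494444]
side base ((0.4621012806892395, 0.06447717547416687), (0.16944609582424164, 0.22351917624473572), 14.124823570251465) [ 0.35604784 -0.06108267] [0.56829226 0.15410781]
side up ((0.49235934019088745, 0.09961120039224625), (0.1417326033115387, 0.15696841478347778), 14.162470817565918)
side block ((0.4555894732475281, -0.36805588006973267), (0.11997909843921661, 0.056437671184539795), 82.30333709716797)
scene 45 [ 0.46424747 -0.09179713  0.17377186] [-0.20926488  1.          0.02914779] [ 0.45339584 -0.12502363  0.16404111] [ 0.47583673 -0.06334396  0.17741119]
scene base ((0.462271124124527, 0.07038453221321106), (0.1678628772497177, 0.227538600564003), 14.45638656616211) [ 0.35525084 -0.0562511 ] [0.5169325  0.20010042]
scene up ((0.4902728497982025, 0.11390187591314316), (0.13768893480300903, 0.1832188069820404), 14.868371963500977)
scene block ((0.45508432388305664, -0.3591674566268921), (0.12129770964384079, 0.05556663125753403), 81.33064270019531)
wrist 440 [ 0.4720136  -0.06918776  0.16655065] [-0.13167556  1.         -0.22466851] [ 0.4516289  -0.13167906  0.1051047 ] [ 0.50818097 -0.04602287  0.17429892]
wrist base ((0.5088414549827576, 0.07317721098661423), (0.07940793037414551, 0.20529671013355255), 14.009565353393555) [ 0.49478266 -0.03533052] [0.570503   0.18115902]
wrist up ((0.5023964643478394, 0.08608201146125793), (0.13606971502304077, 0.13107091188430786), 7.870538711547852)
```

View pics/wrist0.png

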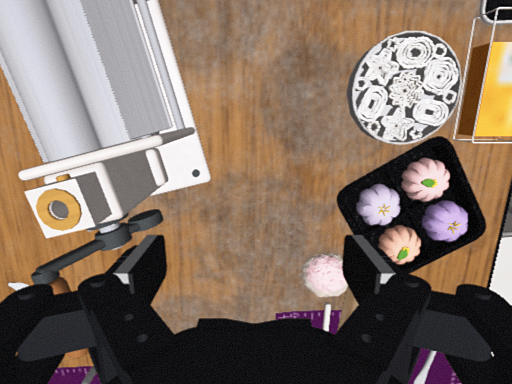

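The wrist view shows the bush ring at (60,209), the black crank arm at (100,250) and the handle under the left finger. Yaw is about 14.2° from both the base plate and the handle. I'll refine the bush and pin centres.

```bash
python3 - <<'E'
from h import *
import pickle
a=pickle.load(open('first.pkl','rb'))
for n in('side','scene','wrist'):
    d=a[n];C=cloud(d);hsv=cv2.cvtColor(d['image'],cv2.COLOR_RGB2HSV);H,S,V=[hsv[...,i].astype(int) for i in range(3)]
    u0,v0=proj(d,(.48,-.004,.168)); v,u=np.mgrid[0:384,0:512]
    r=32 if n=='wrist' else 8
    m=((H>=8)&(H<32)&(S>90)&(np.hypot(u-u0,v-v0)<r)).astype(np.uint8)
    c=max(cv2.findContours(m,0,1)[0],key=cv2.contourArea)
    x,y,w,h=cv2.boundingRect(c);e=cv2.fitEllipse(cv2.convexHull(c))
    print(n,(u0,v0),e,onz(d,*e[0],.168))
    if n!='wrist':
        u0,v0=proj(d,(.458,-.328,.107))
        m=(((H<6)|(H>174))&(S>140)&(np.hypot(u-u0,v-v0)<9)).astype(np.uint8)
        c=max(cv2.findContours(m,0,1)[0],key=cv2.contourArea);(x,y),_,_=cv2.minAreaRect(c)
        print(n,'head',(x,y),onz(d,x,y,.098))
E
```

```text
side (np.float64(231.97480086070732), np.float64(189.078517445528)) ((232.5, 190.0), (5.8630194664001465, 9.574271202087402), 90.0) [ 0.4790506 -0.0094926  0.168    ]
side head (284.5, 277.5) [ 0.46036487 -0.33061934  0.098     ]
scene (np.float64(253.98885975608403), np.float64(190.2209977751458)) ((253.86399841308594, 190.46058654785156), (5.106413841247559, 7.791312217712402), 91.43607330322266) [ 0.47970445 -0.00246266  0.168     ]
scene head (293.5, 167.0) [ 0.45996202 -0.33272852  0.098     ]
wrist (np.float64(55.583146411027485), np.float64(210.97207056858065)) ((58.28801345825195, 209.2901611328125), (39.20421600341797, 46.16255569458008), 120.09396362304688) [ 0.48220299 -0.00270523  0.168     ]
```

```bash
python3 -m pendant '[0,0,0,-0.9,-0.548,0,0.6, 0,0,0,-0.9,-0.548,0,0.6, 0,0,0,-0.9,-0.548,0,0.6, 0,0,0,-0.9,-0.548,0,0.6, 0,0,0,-0.9,-0.548,0,0.6, 0,0,0,-0.9,-0.548,0,0.6, 0,0,0,-0.9,-0.548,0,0.6, 0,0,0,-0.9,-0.548,0,0.6]' 30
python3 -m pendant '[0,0,0,-0.2,0,0,0.6, 0,0,0,-0.2,0,0.1,0.6,0,0,0,-0.2,0,0.1,0.6]'
cat > look.py <<'E'
from h import *
import sys
d=cam('wrist');o=telemetry.get_obs();C=cloud(d);hsv=cv2.cvtColor(d['image'],cv2.COLOR_RGB2HSV);H,S,V=[hsv[...,i].astype(int) for i in range(3)]
m=(((H<6)|(H>174))&(S>140)&(C[...,2]>.05)).astype(np.uint8)
for c in cv2.findContours(m,0,1)[0]:
    if cv2.contourArea(c)>60:
        q=np.zeros_like(m);cv2.drawContours(q,[c],-1,1,-1);P=C[(q&m)>0];t=P[P[:,2]>P[:,2].max()-.006]
        print(cv2.boundingRect(c),'top',P[:,2].max().round(4),'c',((t.min(0)+t.max(0))/2).round(4),t.mean(0).round(4),(t.max(0)-t.min(0)).round(4))
print(o['tool_pos'].round(4),o['tool_rot'].round(4),o['contact_force'].round(2),o['t'],o['opening'])
if len(sys.argv)>1: save(sys.argv[1],d['image'])
E
python3 look.py wp
```

```text
t: 1.15
tool_pos: [0.4612, -0.2689, 0.2311]
tool_rot: [-2.219, -2.223, -0.0]
contact_force: [0.7, 0.4, -0.1]
opening: 0.0516
grip_force: 0.0
t: 1.52
tool_pos: [0.4601, -0.328, 0.1982]
tool_rot: [-2.215, -2.219, -0.0]
contact_force: [-0.5, -0.4, -0.4]
opening: 0.0514
grip_force: 0.0
(241, 178, 28, 32) top 0.3403 c [ 0.4613 -0.2626  0.3403] [ 0.4613 -0.2626  0.3403] [0. 0. 0.]
(157, 160, 23, 21) top 0.0783 c [ 0.3805 -0.3134  0.0753] [ 0.3807 -0.3133  0.076 ] [0.0183 0.0186 0.0059]
[ 0.4607 -0.3283  0.2   ] [-2.2170e+00 -2.2212e+00 -1.0000e-04] [-0.22  0.39  1.24] 1.575 0.05137716254153285
```

View pics/wp.png

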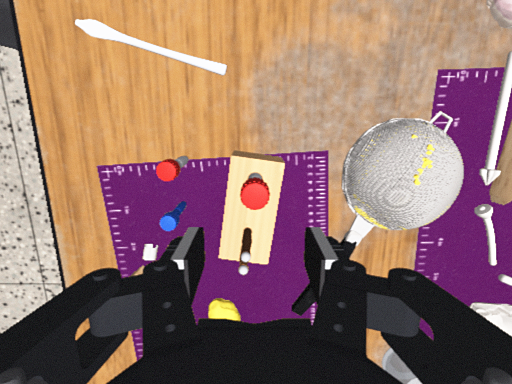

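The wrist view shows the big red head at (255,194) in the block between the fingers, the small red at (167,170) and the blue at (168,222).

```bash
python3 - <<'E'
from h import *
d=cam('wrist')
for uv,z in(((255,195.5),.109),((255,194),.1),((167.5,170),.078)): print(onz(d,*uv,z))
hsv=cv2.cvtColor(d['image'],cv2.COLOR_RGB2HSV);m=((hsv[...,0]<6)|(hsv[...,0]>174))&(hsv[...,1]>140);m[:,:220]=0;m[:,290:]=0
C=cloud(d);P=C[m&(d['depth']>0)];print(len(P),np.percentile(P,[2,50,98],axis=0) if len(P) else '')
m[:170]=0;m[220:]=0;v,u=np.where(m);print(u.min(),u.max(),v.min(),v.max())
for y in(-.334,-.331,-.328):
  print(y,[[np.round(proj(d,(.46+dx,y+dy,z)),1) for dx,dy in((-.012,0),(.012,0),(0,-.012),(0,.012))] for z in(.109,)], np.round(proj(d,(.46,y+.012,.087)),1))
E
```

```text
[ 0.46199012 -0.32873083  0.109     ]
[ 0.46200131 -0.3299549   0.1       ]
[ 0.38235412 -0.31356153  0.078     ]
703 [[ 0.45038209 -0.33829721  0.09385725]
 [ 0.46111997 -0.32627237  0.10786149]
 [ 0.47107511 -0.31665828  0.1093156 ]]
240 267 177 208
-0.334 [[array([238. , 201.6]), array([267.1, 201.7]), array([252.6, 215.4]), array([252.6, 187.6])]] [252.8 181.4]
-0.331 [[array([238. , 198.1]), array([267.2, 198.2]), array([252.6, 212. ]), array([252.6, 184. ])]] [252.8 178.1]
-0.328 [[array([238. , 194.6]), array([267.2, 194.7]), array([252.6, 208.5]), array([252.6, 180.4])]] [252.8 174.8]
```

```bash
python3 -m pendant '[0,0,0,0,0,0.2,0.6, 0,0,0,0,0,0.33,0.6, 0,0,0,0,0,0.41,0.6, 0,0,0,0,0,0.41,0.6, 0,0,0,0,0,0.41,0.1, 0,0,0,0,0,0.41,0.1, 0,0,0,0,0,0.41,0.1, 0,0,0,0,0,0.41,0.1, 0,0,0,0,0,0.41,0.1]' 40
python3 - <<'E'
from h import *
import h
d=cam('side');s=d['image'];u,v=[int(x) for x in proj(d,(.46,-.33,.1))]
a=cv2.resize(s[v-45:v+45,u-45:u+45],(400,400),interpolation=2);d=cam('wrist');save('grip',np.hstack([a,cv2.resize(d['image'],(533,400))[:, 67:467]]))
print(telemetry.get_obs()['tool_pos'])
E
```

```text
t: 2.75
tool_pos: [0.4618, -0.3312, 0.081]
tool_rot: [2.219, 2.219, 0.0]
contact_force: [0.1, 1.0, 5.8]
opening: 0.0227
grip_force: 39.3
[ 0.46179835 -0.33122884  0.08093229]
```

View pics/grip.png

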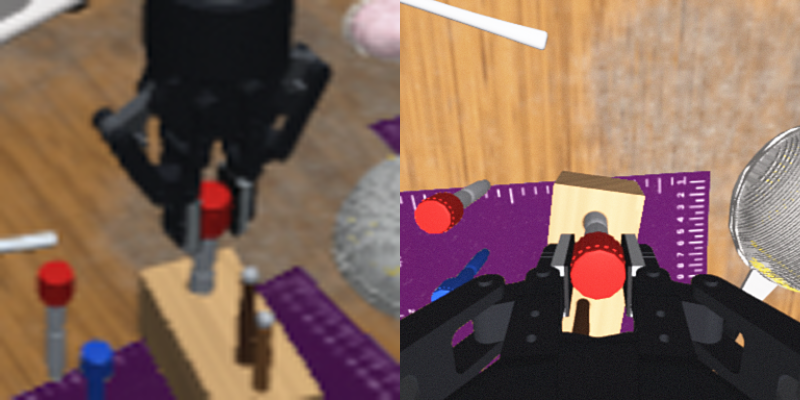

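```bash
python3 -m pendant '[0,0,0,0,0,-0.1,0.1, 0,0,0,0,0,-0.25,0.1, 0,0,0,0,0,-0.42,0.1, 0,0,0,0.05,0,-0.6,0.1, 0,0,0,0.25,0.02,-0.66,0.1, 0,0,0,0.45,0.05,-0.66,0.1, 0,0,0,0.65,0.06,-0.66,0.1, 0,0,0,0.8,0.07,-0.66,0.1, 0,0,0,0.9,0.07,-0.66,0.1, 0,0,0,0.9,0.07,-0.66,0.1, 0,0,0,0.9,0.07,-0.66,0.1]'
cat > held.py <<'E'
from h import *
o=telemetry.get_obs();T=o['tool_pos']
print('tcp',T.round(4),o['tool_rot'].round(4),'F',o['contact_force'].round(1),'op',o['opening'],'t',o['t'])
res={}
for n in('side','scene','wrist'):
    d=cam(n);C=cloud(d);hsv=cv2.cvtColor(d['image'],cv2.COLOR_RGB2HSV);H,S,V=[hsv[...,i].astype(int) for i in range(3)]
    u0,v0=proj(d,T+[0,0,.02]);v,u=np.mgrid[0:384,0:512]
    m=(((H<6)|(H>174))&(S>140)&(np.hypot(u-u0,v-v0)<(60 if n=='wrist' else 12)))
    m=m&(np.linalg.norm(C[...,:2]-T[:2],axis=-1)<.03)
    P=C[m]
    if len(P)<5: print(n,'none');continue
    vv,uu=np.where(m);print(n,len(P),'head lo/hi',np.percentile(P,3,0).round(4),np.percentile(P,97,0).round(4),'c',uu.mean().round(1),vv.mean().round(1))
    # shaft: grey pixels below head
    Q=C[(np.linalg.norm(C[...,:2]-T[:2],axis=-1)<.02)&(C[...,2]<T[2]-.01)&(C[...,2]>T[2]-.09)&(C[...,2]>.172)]
    if len(Q)>8:
        for lo in np.arange(T[2]-.09,T[2]-.01,.02):
            q=Q[(Q[:,2]>lo)&(Q[:,2]<lo+.02)]
            if len(q)>3: print('   shaft',lo.round(3),len(q),q.mean(0).round(4))
        print('   min z',Q[:,2].min())
E
python3 held.py
```

```text
t: 4.22
tool_pos: [0.4815, -0.0604, 0.2764]
tool_rot: [2.221, 2.221, -0.0]
contact_force: [0.2, -0.5, -0.9]
opening: 0.0226
grip_force: 40.0
tcp [ 0.4815 -0.0604  0.2764] [ 2.2212e+00  2.2209e+00 -3.0000e-04] F [ 0.2 -0.5 -0.9] op 0.022598965212229396 t 4.225
side 65 head lo/hi [ 0.4741 -0.0758  0.2843] [ 0.4915 -0.0544  0.3048] c 242.3 156.8
   shaft 0.206 28 [ 0.4795 -0.0645  0.217 ]
   shaft 0.226 31 [ 0.4796 -0.0657  0.2365]
   shaft 0.246 31 [ 0.4798 -0.0655  0.2562]
   min z 0.20423309039693546
scene 35 head lo/hi [ 0.4728 -0.0587  0.289 ] [ 0.4879 -0.0447  0.3058] c 260.0 151.0
   shaft 0.206 15 [ 0.4804 -0.0543  0.218 ]
   shaft 0.226 19 [ 0.4794 -0.0539  0.2357]
   shaft 0.246 21 [ 0.4807 -0.0534  0.2554]
   min z 0.2096241060373647
wrist 2817 head lo/hi [ 0.4719 -0.0676  0.2873] [ 0.4927 -0.0466  0.3043] c 254.2 255.1
   shaft 0.206 84 [ 0.4809 -0.0537  0.2187]
   shaft 0.226 187 [ 0.4814 -0.0533  0.237 ]
   shaft 0.246 248 [ 0.4818 -0.0537  0.2554]
   min z 0.20672729140931478
```

```bash
cat > bush.py <<'E'
from h import *
d=cam('wrist');C=cloud(d);hsv=cv2.cvtColor(d['image'],cv2.COLOR_RGB2HSV);H,S,V=[hsv[...,i].astype(int) for i in range(3)]
print('cam',-d['R'].T@d['t'])
m=((H>=10)&(H<32)&(S>90)&(np.hypot(C[...,0]-.481,C[...,1]+.004)<.03)&(C[...,2]>.155)).astype(np.uint8)
c=np.vstack([c for c in cv2.findContours(m,0,1)[0] if cv2.contourArea(c)>30]);e=cv2.fitEllipse(cv2.convexHull(c))
print(e,onz(d,*e[0],.168),C[m>0].mean(0),C[m>0].min(0),C[m>0].max(0))
# bore: dark contour inside
h=cv2.findContours(m,cv2.RETR_CCOMP,1)
for cc,hh in zip(h[0],h[1][0]):
    if hh[3]>=0 and cv2.contourArea(cc)>50:
        e=cv2.fitEllipse(cc);print('bore',e,onz(d,*e[0],.168))
save('bush',d['image'])
E
python3 bush.py
```

```text
cam [0.48243188 0.00512685 0.41803201]
((252.2142333984375, 122.13338470458984), (37.8445930480957, 38.784324645996094), 172.71351623535156) [ 0.48088278 -0.00336696  0.168     ] [ 0.48118843 -0.001545    0.22297863] [ 0.46568589 -0.01906994  0.15729514] [0.49653261 0.01185465 0.41803201]
bore ((252.32427978515625, 122.12272644042969), (19.011735916137695, 19.37262535095215), 12.990458488464355) [ 0.48097378 -0.00335856  0.168     ]
```

View pics/bush.png

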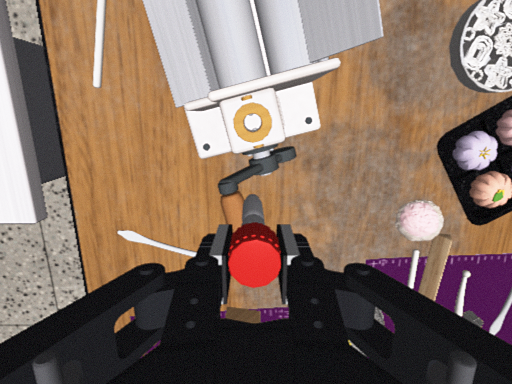

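The wrist view has the bush ring at (252,122) and the held pin, with its head at (254,258) and nose at (252,200). I'll compare the pin's expected and seen pixels in this same camera.

```bash
python3 - <<'E'
from h import *
d=cam('wrist');im=d['image'];hsv=cv2.cvtColor(im,cv2.COLOR_RGB2HSV);H,S,V=[hsv[...,i].astype(int) for i in range(3)]
m=((((H<5)|(H>175))&(S>140)&(V>215))).astype(np.uint8)
c=max(cv2.findContours(m,0,1)[0],key=cv2.contourArea);e=cv2.fitEllipse(cv2.convexHull(c));print('top disc',e,onz(d,*e[0],.3045))
# nose edges per row
for v in(198,202,206,210,214,218): print(v,[int(x) for x in im[v,238:268].mean(-1)])
for x,y,z in((.481,-.0604,.2055),(.481,-.0604,.216),(.481,-.0604,.3045)):
  print(np.round([proj(d,(x-.0054,y,z)),proj(d,(x+.0054,y,z)),proj(d,(x,y+.0054,z))],1))
E
```

```text
top disc ((254.40463256835938, 263.27191162109375), (46.443763732910156, 50.98089599609375), 84.560546875) [ 0.4824513  -0.05742791  0.3045    ]
198 [124, 121, 113, 106, 85, 91, 120, 117, 87, 72, 82, 80, 83, 80, 85, 85, 87, 92, 83, 84, 100, 119, 131, 141, 142, 137, 121, 118, 121, 119]
202 [130, 137, 126, 118, 110, 87, 80, 75, 73, 84, 86, 87, 82, 87, 87, 89, 91, 90, 91, 85, 88, 92, 91, 104, 123, 132, 127, 120, 120, 124]
206 [136, 135, 133, 127, 107, 78, 79, 76, 79, 83, 85, 88, 94, 86, 97, 92, 99, 92, 91, 95, 99, 99, 93, 91, 112, 133, 127, 121, 116, 121]
210 [141, 140, 138, 124, 96, 73, 79, 80, 80, 89, 88, 98, 104, 99, 102, 103, 104, 102, 109, 102, 92, 97, 96, 96, 103, 119, 130, 130, 116, 119]
214 [142, 135, 136, 123, 90, 80, 86, 93, 97, 112, 113, 113, 108, 101, 90, 86, 85, 94, 109, 124, 132, 123, 114, 109, 104, 106, 125, 121, 118, 117]
218 [142, 139, 138, 123, 81, 82, 80, 74, 78, 78, 79, 84, 79, 78, 77, 75, 79, 81, 78, 80, 84, 85, 82, 85, 94, 100, 115, 124, 112, 117]
[[245.2 201.6]
 [259.5 201.5]
 [252.3 194.6]]
[[244.8 205.9]
 [259.8 205.8]
 [252.2 198.7]]
[[238.5 269.5]
 [263.6 269.5]
 [251.  258.1]]
```

```bash
python3 -m pendant '[0,0,0,0.1,0,0,0.1, 0,0,0,0.19,0,0,0.1, 0,0,0,0.19,0,0,0.1, 0,0,0,0.19,0,0.05,0.1, 0,0,0,0.19,0,0.1,0.1, 0,0,0,0.19,0,0.1,0.1]'
python3 held.py; python3 - <<'E'
from h import *
d=cam('wrist');im=d['image'];u,v=[int(x) for x in proj(d,(.481,-.0034,.17))];print(u,v)
a=cv2.resize(im[v-45:v+45,u-45:u+45],(400,400),interpolation=2)
d=cam('side');u,v=[int(x) for x in proj(d,(.481,-.0034,.19))];b=cv2.resize(d['image'][v-25:v+25,u-25:u+25],(400,400),interpolation=2)
save('ins',np.hstack([a,b]))
E
```

```text
t: 5.22
tool_pos: [0.4803, -0.0034, 0.2434]
tool_rot: [-2.22, -2.217, 0.005]
contact_force: [-0.6, 0.3, -1.8]
opening: 0.0227
grip_force: 39.9
tcp [ 0.4803 -0.0034  0.2434] [-2.2199 -2.2175  0.0046] F [-0.6  0.3 -1.8] op 0.022682363326819693 t 5.225
side 59 head lo/hi [ 0.4706 -0.0182  0.252 ] [ 0.4903 -0.0006  0.2722] c 232.8 160.0
   shaft 0.173 22 [ 0.4787 -0.0072  0.1846]
   shaft 0.193 32 [ 0.4786 -0.0095  0.2035]
   shaft 0.213 29 [ 0.4795 -0.0076  0.2223]
   min z 0.17206604053436575
scene 41 head lo/hi [ 0.4718 -0.0062  0.2564] [0.4903 0.0136 0.2772] c 252.2 166.5
   shaft 0.173 14 [0.4796 0.0022 0.1853]
   shaft 0.193 19 [0.478  0.0031 0.2035]
   shaft 0.213 23 [0.4793 0.0025 0.224 ]
   min z 0.17559578348971086
wrist 2816 head lo/hi [ 0.4717 -0.0101  0.2567] [0.4926 0.0109 0.2737] c 254.2 255.1
   shaft 0.173 65 [0.4807 0.0037 0.1862]
   shaft 0.193 179 [0.481  0.0042 0.2041]
   shaft 0.213 241 [0.4814 0.0038 0.2225]
   min z 0.1752780434001519
252 200
```

View pics/ins.png

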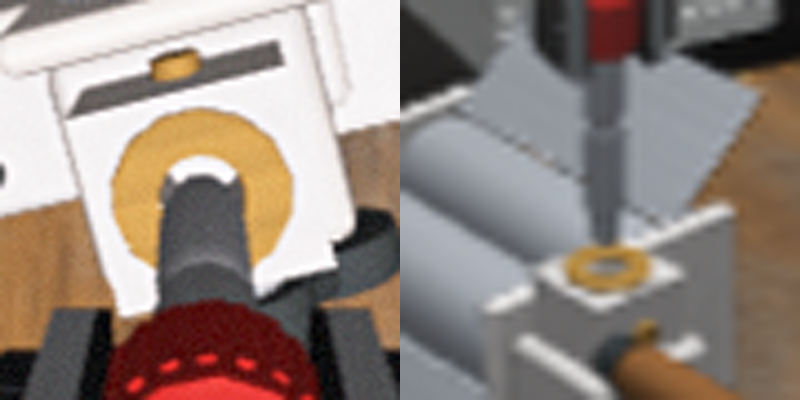

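The nose sits centred over the ring in both crops. I'll lower it gently.

```bash
python3 -m pendant '[0,0,0,0,0,0.01,0.1, 0,0,0,0,0,0.02,0.1, 0,0,0,0,0,0.03,0.1, 0,0,0,0,0,0.035,0.1, 0,0,0,0,0,0.035,0.1]'
python3 -m pendant '[0,0,0,0,0,0.01,0.1, 0,0,0,0,0,0.02,0.1, 0,0,0,0,0,0.03,0.1, 0,0,0,0,0,0.035,0.1, 0,0,0,0,0,0.035,0.1]'
```

```text
t: 6.1
tool_pos: [0.4815, -0.003, 0.2356]
tool_rot: [-2.221, -2.221, 0.0]
contact_force: [0.9, -0.3, -1.6]
opening: 0.0226
grip_force: 39.9
t: 6.72
tool_pos: [0.4816, -0.0032, 0.2252]
tool_rot: [2.221, 2.221, -0.001]
contact_force: [-0.3, -1.2, -1.0]
opening: 0.0226
grip_force: 40.0
```

```bash
python3 -m pendant '[0,0,0,0,0,0.01,0.1, 0,0,0,0,0,0.02,0.1, 0,0,0,0,0,0.03,0.1, 0,0,0,0,0,0.04,0.1, 0,0,0,0,0,0.04,0.1]'
python3 -m pendant '[0,0,0,0,0,0.005,0.1, 0,0,0,0,0,0.01,0.1, 0,0,0,0,0,0.015,0.1, 0,0,0,0,0,0.015,0.1]'
```

```text
t: 7.35
tool_pos: [0.4814, -0.0031, 0.2127]
tool_rot: [-2.221, -2.221, 0.001]
contact_force: [-0.7, -2.6, -1.7]
opening: 0.0229
grip_force: 39.9
t: 7.85
tool_pos: [0.4815, -0.0031, 0.2086]
tool_rot: [-2.221, -2.221, 0.001]
contact_force: [-0.2, -3.6, -0.6]
opening: 0.0229
grip_force: 40.1
```

```bash
python3 -m pendant '[0,0,0,0,0,0.005,0.1, 0,0,0,0,0,0.005,0.3, 0,0,0,0,0,0.005,0.6, 0,0,0,0,0,0.005,0.6, 0,0,0,0,0,0.005,0.6,0,0,0,0,0,0.005,0.6]'
cat > pinz.py <<'E'
from h import *
o=telemetry.get_obs();print('t',o['t'],'tcp',o['tool_pos'].round(4),'F',o['contact_force'].round(1),'op',round(o['opening'],4),'grip',o['grip_force'])
for n in('side','scene'):
    d=cam(n);C=cloud(d);hsv=cv2.cvtColor(d['image'],cv2.COLOR_RGB2HSV);H,S,V=[hsv[...,i].astype(int) for i in range(3)]
    m=((H<6)|(H>174))&(S>140)&(np.hypot(C[...,0]-.481,C[...,1]+.0034)<.025)&(C[...,2]>.16)&(C[...,2]<.3)
    P=C[m]
    if len(P)<5: print(n,'none');continue
    v,u=np.where(m);print(n,len(P),'rows',v.min(),v.max(),v.mean().round(2),'z',np.percentile(P[:,2],[3,50,97]).round(4),'tip',(np.percentile(P[:,2],97)-.099-.168).round(4))
E
python3 pinz.py
```

```text
t: 8.6
tool_pos: [0.4816, -0.0029, 0.2073]
tool_rot: [-2.221, -2.221, -0.0]
contact_force: [0.8, 0.4, 0.4]
opening: 0.0511
grip_force: 0.0
t 8.6 tcp [ 0.4816 -0.0029  0.2073] F [0.8 0.4 0.4] op 0.0511 grip 0.0
side 64 rows 168 177 172.36 z [0.2134 0.2264 0.2336] tip -0.0334
scene 42 rows 173 180 176.86 z [0.2175 0.229  0.2352] tip -0.0318
```

Pin standing on the collar (tip about 33 mm down). Next I'll go above the crank grip.

```bash
python3 -m pendant '[0,0,0,0,0,-0.1,0.6, 0,0,0,0,0,-0.2,0.6, 0,0,-0.25,-0.17,-0.02,-0.2,0.6, 0,0,-0.47,-0.337,-0.045,-0.2,0.6, 0,0,-0.47,-0.337,-0.045,-0.2,0.6, 0,0,-0.47,-0.337,-0.045,-0.2,0.6]'
python3 pinz.py
cat > crank.py <<'E'
from h import *
d=cam('wrist');C=cloud(d);hsv=cv2.cvtColor(d['image'],cv2.COLOR_RGB2HSV);H,S,V=[hsv[...,i].astype(int) for i in range(3)]
m=(H>=4)&(H<22)&(S>110)&(C[...,2]>.13)&(C[...,2]<.185)&(np.hypot(C[...,0]-.47,C[...,1]+.1)<.06)
P=C[m];print(len(P),P.min(0).round(4),P.max(0).round(4))
sy=np.array([-.245,.969]);sx=np.array([.969,.245]);A=np.array([.5043,-.0955])
a=(P[:,:2]-A)@sx;b=(P[:,:2]-A)@sy
print('x',np.percentile(a,[2,50,98]).round(4),'y',np.percentile(b,[2,50,98]).round(4),'z98',np.percentile(P[:,2],98).round(4))
for lo in(-.03,-.01,.01):
    k=(b>lo)&(b<lo+.02)
    if k.sum()>9: print(lo,np.percentile(a[k],[3,97]).round(4),np.percentile(P[k,2],97).round(4))
E
python3 crank.py
```

```text
t: 9.45
tool_pos: [0.4681, -0.1039, 0.2672]
tool_rot: [-1.933, -2.476, -0.001]
contact_force: [0.0, -0.1, 0.1]
opening: 0.0511
grip_force: 0.0
t 9.45 tcp [ 0.4681 -0.1039  0.2672] F [ 0.  -0.1  0.1] op 0.0511 grip 0.0
side 25 rows 168 177 173.4 z [0.2109 0.2201 0.2329] tip -0.0341
scene 41 rows 173 180 176.8 z [0.2164 0.2303 0.2358] tip -0.0312
1996 [ 0.4518 -0.1329  0.1564] [ 0.4863 -0.0586  0.1756]
x [-0.0453 -0.0352 -0.0244] y [-0.0261  0.0087  0.0393] z98 0.1744
-0.03 [-0.0447 -0.0253] 0.1741
-0.01 [-0.0455 -0.0249] 0.1743
0.01 [-0.0452 -0.0243] 0.1743
```

```bash
python3 -m pendant '[0,0,0,0,0.007,0.15,0.6, 0,0,0,0,0.007,0.3,0.6, 0,0,0,0,0.007,0.4,0.6, 0,0,0,0,0.007,0.4,0.6, 0,0,0,0,0.007,0.4,0.2, 0,0,0,0,0.007,0.4,0.15, 0,0,0,0,0.007,0.4,0.15, 0,0,0,0,0.007,0.4,0.15, 0,0,0,0,0.007,0.4,0.15]' 20
python3 pinz.py
python3 - <<'E'
import numpy as np
th=np.radians(-36);r=.0594
for k in range(0,16):
    t=th+k*.14; print(k,round(np.degrees(t)),'ty %.3f tz %.3f'%(r*(np.sin(t)-np.sin(th))/.3,-r*(np.cos(t)-np.cos(th))/.3))
E
```

```text
t: 10.72
tool_pos: [0.4709, -0.1039, 0.1493]
tool_rot: [1.931, 2.476, 0.001]
contact_force: [-1.5, 1.3, 6.3]
opening: 0.0209
grip_force: 20.6
t 10.725 tcp [ 0.4709 -0.1039  0.1493] F [-1.5  1.3  6.3] op 0.0209 grip 20.642870217561722
side 33 rows 169 177 173.27 z [0.2121 0.2244 0.2328] tip -0.0342
scene 41 rows 173 180 176.68 z [0.2164 0.2291 0.2356] tip -0.0314
0 -36 ty 0.000 tz -0.000
1 -28 ty 0.023 tz -0.015
2 -20 ty 0.049 tz -0.026
3 -12 ty 0.075 tz -0.034
4 -4 ty 0.103 tz -0.037
5 4 ty 0.131 tz -0.037
6 12 ty 0.158 tz -0.033
7 20 ty 0.185 tz -0.026
8 28 ty 0.210 tz -0.014
9 36 ty 0.233 tz 0.000
10 44 ty 0.254 tz 0.018
11 52 ty 0.273 tz 0.039
12 60 ty 0.288 tz 0.062
13 68 ty 0.300 tz 0.087
14 76 ty 0.309 tz 0.113
15 84 ty 0.313 tz 0.141
```

```bash
python3 -m pendant '[0,0,0,0,0.012,-0.008,0.15, 0,0,0,0,0.023,-0.015,0.15, 0,0,0,0,0.036,-0.021,0.15, 0,0,0,0,0.049,-0.026,0.15, 0,0,0,0,0.049,-0.026,0.15]'
python3 pinz.py; python3 -m pendant '[0,0,0,0,0.009,-0.004,0.15, 0,0,0,0,0.018,-0.006,0.15, 0,0,0,0,0.026,-0.008,0.15, 0,0,0,0,0.026,-0.008,0.15]';python3 pinz.py
```

```text
t: 11.45
tool_pos: [0.4855, -0.1002, 0.1567]
tool_rot: [1.93, 2.475, 0.002]
contact_force: [-0.9, -0.1, 5.3]
opening: 0.0211
grip_force: 20.6
t 11.45 tcp [ 0.4855 -0.1002  0.1567] F [-0.9 -0.1  5.3] op 0.0211 grip 20.590639114379883
side 70 rows 169 178 173.13 z [0.2132 0.2271 0.2332] tip -0.0338
scene 44 rows 173 180 176.66 z [0.2159 0.2289 0.235 ] tip -0.032
t: 12.05
tool_pos: [0.493, -0.0983, 0.1586]
tool_rot: [1.931, 2.475, 0.002]
contact_force: [-1.5, -0.6, 4.8]
opening: 0.021
grip_force: 20.5
t 12.05 tcp [ 0.493  -0.0983  0.1586] F [-1.5 -0.6  4.8] op 0.021 grip 20.543887317180634
side 69 rows 169 178 173.1 z [0.2143 0.2272 0.2328] tip -0.0342
scene 45 rows 173 180 176.58 z [0.218  0.2293 0.2354] tip -0.0316
```

Turning smoothly, with pin heights stable and the radius tracking. I'll continue in steps of 0.14 rad or less.

```bash
python3 -m pendant '[0,0,0,0,0.01,-0.002,0.15, 0,0,0,0,0.019,-0.003,0.15, 0,0,0,0,0.028,-0.003,0.15, 0,0,0,0,0.028,-0.003,0.15]';python3 pinz.py
```

```text
t: 12.65
tool_pos: [0.5014, -0.0962, 0.1595]
tool_rot: [1.93, 2.475, 0.003]
contact_force: [-1.0, -0.0, 4.8]
opening: 0.0212
grip_force: 20.5
t 12.65 tcp [ 0.5014 -0.0962  0.1595] F [-1.  -0.   4.8] op 0.0212 grip 20.53522288799286
side 70 rows 169 178 173.17 z [0.212  0.2272 0.2333] tip -0.0337
scene 43 rows 173 180 176.56 z [0.2168 0.2296 0.2349] tip -0.0321
```

```bash
python3 -m pendant '[0,0,0,0,0.01,0,0.15, 0,0,0,0,0.019,0,0.15, 0,0,0,0,0.028,0,0.15, 0,0,0,0,0.028,0,0.15]';python3 pinz.py
```

```text
t: 13.25
tool_pos: [0.5095, -0.0941, 0.1593]
tool_rot: [1.93, 2.475, 0.003]
contact_force: [0.6, -0.7, 5.9]
opening: 0.0212
grip_force: 20.5
t 13.25 tcp [ 0.5095 -0.0941  0.1593] F [ 0.6 -0.7  5.9] op 0.0212 grip 20.49264371395111
side 71 rows 169 178 173.24 z [0.2129 0.227  0.2327] tip -0.0343
scene 47 rows 173 180 176.55 z [0.2168 0.2304 0.2354] tip -0.0316
```

```bash
python3 -m pendant '[0,0,0,0,0.01,-0.001,0.15, 0,0,0,0,0.019,-0.001,0.15, 0,0,0,0,0.027,-0.001,0.15, 0,0,0,0,0.027,-0.001,0.15]';python3 pinz.py
```

```text
t: 13.85
tool_pos: [0.5162, -0.0923, 0.1582]
tool_rot: [1.932, 2.477, -0.0]
contact_force: [0.8, -3.8, 1.6]
opening: 0.0209
grip_force: 20.2
t 13.85 tcp [ 0.5162 -0.0923  0.1582] F [ 0.8 -3.8  1.6] op 0.0209 grip 20.18502116203308
side 71 rows 169 178 173.24 z [0.2135 0.2266 0.2326] tip -0.0344
scene 42 rows 173 180 176.69 z [0.2163 0.2301 0.2352] tip -0.0318
```

```bash
python3 -m pendant '[0,0,0,0,0.009,0.002,0.15, 0,0,0,0,0.018,0.004,0.15, 0,0,0,0,0.027,0.007,0.15, 0,0,0,0,0.027,0.007,0.15]';python3 pinz.py
```

```text
t: 14.45
tool_pos: [0.5239, -0.0902, 0.1559]
tool_rot: [-1.932, -2.477, 0.001]
contact_force: [0.9, -5.1, -1.4]
opening: 0.0211
grip_force: 20.0
t 14.45 tcp [ 0.5239 -0.0902  0.1559] F [ 0.9 -5.1 -1.4] op 0.0211 grip 20.000494569540024
side 69 rows 169 178 173.17 z [0.2122 0.2263 0.2325] tip -0.0345
scene 41 rows 173 180 176.78 z [0.2167 0.23   0.2349] tip -0.0321
```

```bash
python3 -m pendant '[0,0,0,-0.003,0.009,0.003,0.15, 0,0,0,-0.005,0.017,0.006,0.15, 0,0,0,-0.006,0.025,0.01,0.15, 0,0,0,-0.006,0.025,0.01,0.15]';python3 pinz.py
```

```text
t: 15.05
tool_pos: [0.5311, -0.0886, 0.1525]
tool_rot: [-1.929, -2.475, -0.002]
contact_force: [-2.2, 4.7, -3.0]
opening: 0.021
grip_force: 19.8
t 15.05 tcp [ 0.5311 -0.0886  0.1525] F [-2.2  4.7 -3. ] op 0.021 grip 19.82182815670967
side 70 rows 169 178 173.17 z [0.2128 0.2269 0.233 ] tip -0.034
scene 46 rows 173 180 176.61 z [0.2159 0.229  0.2351] tip -0.0319
```

```bash
python3 -m pendant '[0,0,0,-0.002,0.008,0.004,0.15, 0,0,0,-0.003,0.016,0.009,0.15, 0,0,0,-0.003,0.023,0.014,0.15, 0,0,0,-0.003,0.023,0.014,0.15]';python3 pinz.py
```

```text
t: 15.65
tool_pos: [0.5375, -0.0871, 0.1483]
tool_rot: [-1.928, -2.474, -0.003]
contact_force: [-3.6, 8.3, -2.6]
opening: 0.0213
grip_force: 19.9
t 15.65 tcp [ 0.5375 -0.0871  0.1483] F [-3.6  8.3 -2.6] op 0.0213 grip 19.910119771957397
side 71 rows 169 178 173.24 z [0.2119 0.2269 0.2334] tip -0.0336
scene 49 rows 173 180 176.59 z [0.2174 0.2292 0.2348] tip -0.0322
```

```bash
python3 -m pendant '[0,0,0,0.004,0.008,0.005,0.15, 0,0,0,0.005,0.015,0.012,0.15, 0,0,0,0.005,0.021,0.018,0.15, 0,0,0,0.005,0.021,0.018,0.15]';python3 pinz.py
```

```text
t: 16.25
tool_pos: [0.5435, -0.0855, 0.1431]
tool_rot: [-1.93, -2.475, 0.0]
contact_force: [-3.2, 3.7, -4.0]
opening: 0.0208
grip_force: 19.9
t 16.25 tcp [ 0.5435 -0.0855  0.1431] F [-3.2  3.7 -4. ] op 0.0208 grip 19.869958609342575
side 71 rows 169 178 173.24 z [0.2126 0.2263 0.2339] tip -0.0331
scene 46 rows 173 180 176.5 z [0.2173 0.2306 0.2355] tip -0.0315
```

```bash
python3 -m pendant '[0,0,0,0,0.007,0.007,0.15, 0,0,0,0,0.013,0.014,0.15, 0,0,0,0,0.019,0.021,0.15, 0,0,0,0,0.019,0.021,0.15]';python3 pinz.py
```

```text
t: 16.85
tool_pos: [0.549, -0.0841, 0.1369]
tool_rot: [-1.93, -2.475, 0.0]
contact_force: [-3.8, 4.1, -3.3]
opening: 0.0213
grip_force: 19.9
t 16.85 tcp [ 0.549  -0.0841  0.1369] F [-3.8  4.1 -3.3] op 0.0213 grip 19.913581609725952
side 71 rows 169 178 173.24 z [0.2121 0.2265 0.2324] tip -0.0346
scene 50 rows 173 180 176.46 z [0.2166 0.2307 0.2358] tip -0.0312
```

```bash
python3 -m pendant '[0,0,0,0.001,0.005,0.007,0.15, 0,0,0,0.002,0.01,0.015,0.15, 0,0,0,0.002,0.014,0.023,0.15, 0,0,0,0.002,0.014,0.023,0.15]';python3 pinz.py
```

```text
t: 17.45
tool_pos: [0.5533, -0.083, 0.1304]
tool_rot: [-1.931, -2.476, 0.0]
contact_force: [-3.9, 2.6, -2.9]
opening: 0.0208
grip_force: 19.9
t 17.45 tcp [ 0.5533 -0.083   0.1304] F [-3.9  2.6 -2.9] op 0.0208 grip 19.94153916835785
side 68 rows 169 178 173.41 z [0.2128 0.2266 0.2331] tip -0.0339
scene 47 rows 173 180 176.64 z [0.2163 0.2287 0.2343] tip -0.0327
```

```bash
python3 -m pendant '[0,0,0,0.001,0.004,0.008,0.15, 0,0,0,0.001,0.008,0.016,0.15, 0,0,0,0.001,0.012,0.025,0.15, 0,0,0,0.001,0.012,0.025,0.15]';python3 pinz.py
```

```text
t: 18.05
tool_pos: [0.5569, -0.0821, 0.1232]
tool_rot: [-1.932, -2.477, 0.001]
contact_force: [-3.9, 1.6, -2.6]
opening: 0.0211
grip_force: 20.0
t 18.05 tcp [ 0.5569 -0.0821  0.1232] F [-3.9  1.6 -2.6] op 0.0211 grip 19.9743839353323
side 65 rows 171 180 175.32 z [0.203  0.2177 0.2242] tip -0.0428
scene 45 rows 175 182 178.49 z [0.2067 0.2209 0.2264] tip -0.0406
```

The pin has dropped about 9 mm on both views (tip about −41 mm) and the forces are low, so I'll let go of the crank and retreat upward.

```bash
python3 -m pendant '[0,0,0,0,0,0,0.4, 0,0,0,0,0,0,0.6, 0,0,0,0,0,0,0.6, 0,0,0,0,0,-0.15,0.6, 0,0,0,0,0,-0.35,0.6, 0,0,0,0,0,-0.5,0.6, 0,0,0,0,0,-0.5,0.6, 0,0,0,0,0,-0.5,0.0,0,0,0,0,0,-0.5,0]';python3 pinz.py
```

```text
t: 19.27
tool_pos: [0.5563, -0.0818, 0.2709]
tool_rot: [-1.93, -2.475, 0.002]
contact_force: [-0.1, 0.5, -1.1]
opening: 0.0156
grip_force: 0.0
t 19.275 tcp [ 0.5563 -0.0818  0.2709] F [-0.1  0.5 -1.1] op 0.0156 grip 0.0
side 65 rows 171 180 175.45 z [0.2041 0.2167 0.2233] tip -0.0437
scene 38 rows 176 182 178.87 z [0.2062 0.2191 0.2253] tip -0.0417
```

```bash
python3 -m pendant '[0,0,0,0.16,-0.09,0,0, 0,0,0,0.315,-0.177,0,0, 0,0,0,0.315,-0.177,0,0, 0,0,0,0.315,-0.177,0.07,0, 0,0,0,0.315,-0.177,0.12,0, 0,0,0,0.315,-0.177,0.12,0, 0,0,0,0.315,-0.177,0.12,0]'
python3 - <<'E'
from h import *
d=cam('wrist');a=cv2.resize(d['image'],(533,400))[:,67:467]
d=cam('side');u,v=[int(x) for x in proj(d,(.481,-.0034,.21))];b=cv2.resize(d['image'][v-30:v+30,u-30:u+30],(400,400),interpolation=2)
save('push',np.hstack([a,b]))
E
```

```text
t: 20.25
tool_pos: [0.4829, -0.0037, 0.237]
tool_rot: [-1.933, -2.476, 0.0]
contact_force: [0.4, -0.5, 0.0]
opening: -0.0001
grip_force: 0.0
```

View pics/push.png

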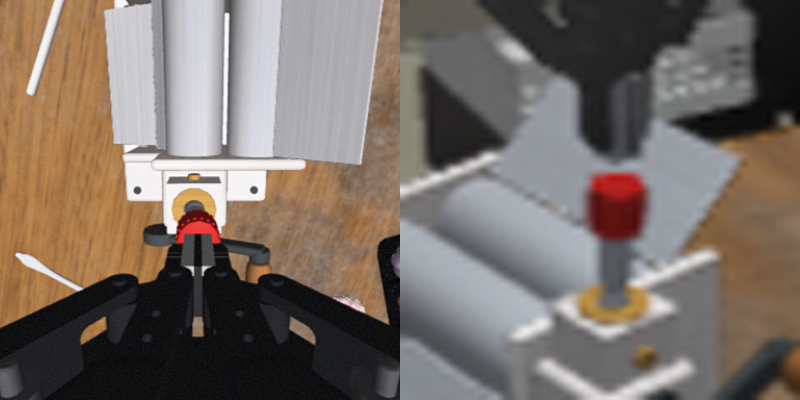

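Shut fingers are centred over the head, so I'll push down gently.

```bash
python3 -m pendant '[0,0,0,0,0,0.01,0, 0,0,0,0,0,0.02,0, 0,0,0,0,0,0.03,0, 0,0,0,0,0,0.035,0, 0,0,0,0,0,0.04,0, 0,0,0,0,0,0.045,0, 0,0,0,0,0,0.05,0,0,0,0,0,0,0.05,0]'
python3 -m pendant '[0,0,0,0,0,0.007,0, 0,0,0,0,0,0.014,0, 0,0,0,0,0,0.021,0, 0,0,0,0,0,0.028,0,0,0,0,0,0,0.035,0,0,0,0,0,0,0.035,0]';python3 pinz.py
```

```text
t: 21.35
tool_pos: [0.4826, -0.0033, 0.2222]
tool_rot: [-1.932, -2.477, 0.0]
contact_force: [-0.3, 0.1, -0.4]
opening: -0.0001
grip_force: 0.0
t: 22.1
tool_pos: [0.4824, -0.0032, 0.2111]
tool_rot: [-1.931, -2.477, 0.0]
contact_force: [-0.1, 0.0, -0.1]
opening: -0.0
grip_force: 0.0
t 22.1 tcp [ 0.4824 -0.0032  0.2111] F [-0.1  0.  -0.1] op -0.0 grip 0.0
side 55 rows 177 184 180.35 z [0.1902 0.2019 0.209 ] tip -0.058
scene 33 rows 181 186 183.27 z [0.1925 0.2018 0.2115] tip -0.0555
```

```bash
python3 -m pendant '[0,0,0,0,0,0.009,0, 0,0,0,0,0,0.018,0, 0,0,0,0,0,0.027,0, 0,0,0,0,0,0.036,0,0,0,0,0,0,0.045,0,0,0,0,0,0,0.05,0,0,0,0,0,0,0.05,0]'
python3 -m pendant '[0,0,0,0,0,0.004,0, 0,0,0,0,0,0.008,0, 0,0,0,0,0,0.012,0, 0,0,0,0,0,0.016,0,0,0,0,0,0,0.016,0]';python3 pinz.py
```

```text
t: 23.08
tool_pos: [0.4826, -0.0031, 0.1961]
tool_rot: [-1.932, -2.477, -0.001]
contact_force: [0.4, 0.8, 0.4]
opening: 0.0
grip_force: 0.0
t: 23.7
tool_pos: [0.4826, -0.0033, 0.1918]
tool_rot: [-1.932, -2.477, 0.0]
contact_force: [0.6, 0.2, -0.4]
opening: -0.0001
grip_force: 0.0
t 23.7 tcp [ 0.4826 -0.0033  0.1918] F [ 0.6  0.2 -0.4] op -0.0001 grip 0.0
side 54 rows 182 190 186.5 z [0.172  0.1822 0.1904] tip -0.0766
scene 34 rows 184 191 188.0 z [0.1727 0.1829 0.1922] tip -0.0748
```

```bash
python3 -m pendant '[0,0,0,0,0,0.003,0, 0,0,0,0,0,0.006,0, 0,0,0,0,0,0.006,0]'; python3 -m pendant '[0,0,0,0,0,0.003,0, 0,0,0,0,0,0.006,0, 0,0,0,0,0,0.006,0]'
```

```text
t: 24.18
tool_pos: [0.4827, -0.0033, 0.1902]
tool_rot: [1.932, 2.477, 0.0]
contact_force: [0.8, -1.2, 0.8]
opening: 0.0001
grip_force: 0.1
t: 24.55
tool_pos: [0.4832, -0.0033, 0.19]
tool_rot: [1.931, 2.476, 0.001]
contact_force: [-1.7, 1.0, 6.9]
opening: -0.0004
grip_force: 3.4
```

Hard seat reached at TCP z = 0.190, which is the expected seated head top, with 7 N. I'll retract and check.

```bash
python3 -m pendant '[0,0,0,0,0,-0.05,0, 0,0,0,0,0,-0.2,0, 0,0,0,0,0,-0.3,0, 0,0,0,0,0,-0.3,0, 0,0,0,0,0,-0.3,0]'
python3 pinz.py; python3 - <<'E'
from h import *
d=cam('side');u,v=[int(x) for x in proj(d,(.481,-.0034,.19))];b=cv2.resize(d['image'][v-40:v+40,u-40:u+40],(400,400),interpolation=2)
save('end',b)
E
```

```text
t: 25.18
tool_pos: [0.4823, -0.0033, 0.2776]
tool_rot: [-1.931, -2.476, 0.001]
contact_force: [0.2, 0.5, -1.1]
opening: -0.0004
grip_force: 0.0
t 25.175 tcp [ 0.4823 -0.0033  0.2776] F [ 0.2  0.5 -1.1] op -0.0004 grip 0.0
side 61 rows 182 190 185.9 z [0.1712 0.1857 0.1895] tip -0.0775
scene 41 rows 184 191 187.39 z [0.1728 0.1852 0.1922] tip -0.0748
```

View pics/end.png

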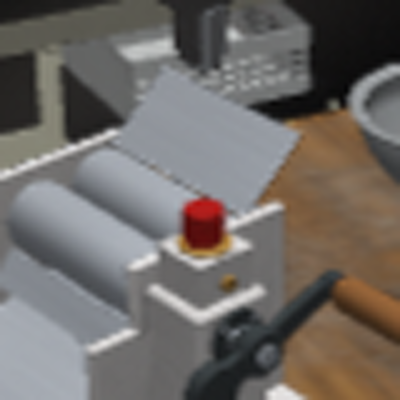

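The head sits flush on the bush at (203,225) in the crop, and the robot is clear.

```bash
python3 -c "
from station import ctrl;print(ctrl.finish_job())"
```

```text
the job is handed in; nothing more can be done
None
```

The lock pin is fully home in the sheeter with its head flush on the bush, the crank is released and the arm is clear; I handed the job in at about 25 s, and no verdict was shown.

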